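# Sweep the brass ferrules off the sorting board into the blue bin

## Task

Three brass ferrules are left standing on the raised sorting board: with the fingers, sweep each of them along the board and off its end into the blue bin, without picking any of them up. Do not disturb the spool and the black cap that share the board, nor anything else on the table.

Things in the scene. Friction and masses are not known exactly. Their poses are not given: they have to be found in the camera images.
- board: grey sorting board, fixed: 220 mm (x) by 300 mm (y), flat top 60 mm above the table. Origin: centre of its underside, on the table. A bin stands at each end (+y, -y); the ends are open. Each long edge has a 6 mm wide aluminium lip 5 mm high. The ferrules and the spool stand in four lanes along y, at x about -75, -25, 25, 75 mm, any in any lane; nothing else is in a ferrule's lane.
- bin_blue: blue plastic bin, fixed, open-topped, 220 (x) by 120 (y) by 54 mm high, walls and floor 4 mm. Origin: centre of its underside; axes parallel to the board's. It stands 2 mm from one end (+y or -y, it varies) of the board, its rim 6 mm below the board's top, so that a part pushed over the end drops in.
- bin_red: red plastic bin, stays empty, at the other end of the board from the blue one; fixed, open-topped, 220 (x) by 120 (y) by 54 mm high, walls and floor 4 mm. Origin: centre of its underside; axes parallel to the board's. It stands 2 mm from one end (+y or -y, it varies) of the board, its rim 6 mm below the board's top, so that a part pushed over the end drops in.
- ferrule_a: brass rope-end ferrule, an upright solid cylinder 30 mm in diameter and 18 mm tall with a dark round mark (bore) on its top, about 60 g, loose, standing flat on the sorting board. Origin: centre of its underside, z up the cylinder. It slides when pushed and may tumble as it drops into the bin.
- ferrule_b: brass rope-end ferrule, an upright solid cylinder 30 mm in diameter and 18 mm tall with a dark round mark (bore) on its top, about 60 g, loose, standing flat on the sorting board. Origin: centre of its underside, z up the cylinder. It slides when pushed and may tumble as it drops into the bin.
- ferrule_c: brass rope-end ferrule, an upright solid cylinder 30 mm in diameter and 18 mm tall with a dark round mark (bore) on its top, about 60 g, loose, standing flat on the sorting board. Origin: centre of its underside, z up the cylinder. It slides when pushed and may tumble as it drops into the bin.
- spool: small thread spool on the board, green with white flanges, 32 mm in diameter, 35 mm tall, loose, upright. Origin: centre of its underside. To be left alone.
- cap: black rubber cap standing on the board in the spool's lane, 50 to 60 mm from the spool's centre towards the board's +y: 28 mm in diameter, 26 mm tall, tapering above, loose. Origin: centre of its underside. To be left alone.
- tape: cardboard-brown roll lying flat on the table beyond the board, 96 mm in diameter, 45 mm high, loose. Origin: centre of its underside.
- carton: closed cardboard carton on the table beyond the board, 80 by 160 by 70 mm high, loose. Origin: centre of its underside.
- glue: yellow bottle with a red cap on the table, right, 60 mm in diameter, 150 mm tall, loose. Origin: centre of its underside.
- jar: amber jar on the table, left, 70 mm in diameter, 90 mm tall, loose. Origin: centre of its underside.
- mallet: hammer lying on the table, right, loose, handle along its x. Origin: underside, near its middle.

How it is judged:
By the outcome, as a careful person would: the job done as asked, in the order asked, and still so for the second after the job is handed in, with the robot touching nothing.
It also fails if it takes over 54 s, if anything falls off the work surface, if the arm or the gripper's body presses on something with over 40 N, if the wrist force passes 120 N, or if a joint passes its speed limit or range.

## Robot

A 6-joint arm with a two-finger parallel gripper is mounted at the origin on the work surface. World frame = base frame: x ahead of the robot, y to its left, z up, the work surface at z = 0. Lengths are in m, angles in rad, forces in N, time in s.
With the tool pointing down it reaches from about 0.325 to 0.775 m from the base axis. Payload 5.5 kg.
Tool frame: the origin (TCP) lies midway between the tips of the shut fingers; the grasp point (between the pads) lies 19 mm behind it (ctrl.tcp_to_grasp is the distance from the TCP to the grasp point, in m); z points along the fingers, y is the line along which they close (so a half turn about z gives the same grasp; the last joint's range is limited). The gripper opens to 88 mm and grips with 3 to 60 N. Pads are 20 mm wide; open, the fingers measure 115 mm over their backs; the gripper's body (75 mm by 178 mm) begins 61 mm behind the grasp point.
Start: joints at [-1.167, 0.091, 1.231, -0, 1.82, -0.057], TCP at [0.267, -0.537, 0.189] pointing down, gripper open.
Joint ranges: [-2.87, 2.87], [-0.86, 2.18], [0.17, 2.46], [-1.51, 4.65], [0.06, 2.69], [-2.65, 2.65]. Speed limits (rad/s): [2.57, 2.57, 3.01, 3.14, 3.14, 3.14].

## Interface

Orientations are given as a rotation vector (axis times angle).
In Python, from rig import ctrl, grab_frame, nets gives the robot as it stands. The module is installed in compiled form; this text tells all that it offers.
- The arm moves only by the tool move_arm, never from a script. Its argument "commands" is a list of rows, each an object of numbers: "tx", "ty", "tz": the shift along the tool's x, y, z each as a share of 10 cm, from -1 to 1; "ax", "ay", "az": the turn, a rotation vector about the tool's x, y, z each as a share of 180 degrees, from -1 to 1. In form: [{"tx": .., "ty": .., "tz": .., "ax": .., "ay": .., "az": ..}, ...]. A call has 1 to 8 rows; each row is the pose to reach, as a shift and turn from the pose commanded when the call began, along the tool's axes at that moment, turning the shorter way round; what a row does not reach only later rows make up. A row lasts 1/12 s, in which the tool goes at most 41.7 mm and 7.16 degrees, less where a joint would pass 70% of its speed; a pose out of reach is approached as far as the arm can. A call with a number of a shift or a turn outside -1 to 1 is refused whole. A call with a gripper value outside its range is refused whole. "gripper" is the opening, from 0 (shut) to 1 (fully open), set as the call begins (left out, the last holds). The fingers move at their own pace and stop on an object; "newtons" is the grip in N (left out, the last holds). Time passes only in rows, so rows that repeat a pose let the fingers close. It gives the time, the measured TCP pose, the force, the opening and the grip force at its end, in the units of the state.
- ctrl.observe(): the state, without advancing time (a new reading comes with each control period).
- grab_frame(name): name is "side" or "top"; returns a dict with "frame" (384x512x3 uint8, red, green, blue), "depth" (384x512 float32, m along the optical axis (not along the pixel's ray), 0 where there is no reading), "vfov" (degrees; the focal length in pixels is half the picture's height over the tangent of half this angle, whatever the lens; pixels are square), "cx", "cy" (the principal point, pixels), "camera_from_world" (4x4, takes a point from world to camera coordinates). Camera axes: x right, y down, z forward; pixel columns grow to the right and rows downward; lengths in m; the calibration is good to about 2 mm. A picture is of the moment at which its call begins.
- ctrl.close_job(): hands the job in; it is judged then, once.
Trained networks look in a picture, given as the dict that the camera call returned (one of the last four; its "shot" number tells which), for a name from the list of things; names that differ only in an ending like _2 or _b are one class to them, and where a whole thing is asked for, a point or a joint stands for the part that bears it (a point fixed in the world has none). Each returns a list of dicts, best first, with "score" (0 to 1); they miss things now and then, are a little off and sometimes report something else, mostly with a low value. They report only what shows in the picture. A call takes as long as a camera call.
- nets.find_in(picture, target): "rect" ([left, top, right, bottom] as shares, 0 to 1, of the picture: columns of its width, rows of its height, round what is visible of it).
The state is a dict: "t": time; "joint_pos": joint angles; "qd": joint speeds; "tau": joint torques, N m; "eef_pos": TCP position; "tool_rot": TCP orientation; "wrist_force": force on the tool from outside, world axes, zero at the start; "moment": the same for the moment, N m; "gripper_width": opening from 0.0 (shut) to 1.0 (fully open); "grasp_force": force on a finger pad.
Only numpy, scipy, OpenCV 4.12 (cv2) and the standard library are available. Lean on these libraries where they do the work, as an engineer would, in place of code of your own. Each camera call takes 0.05 s, during which the arm holds its last target. There are 200 camera calls.

## Working session

There is one attempt and no reset: what is moved stays moved. The work goes in short steps, Python scripts to look and compute and a tool call to move; the robot and the scene stay as the last step left them, time stands still between calls to the robot, and variables do not carry over. Pictures are saved under pics/ and viewed, at most 11 in all, crops included, and the job is handed in when it is done.

Besides the shell and the picture viewer there is one more tool, called after "Request:" as name(argument=value, ...) on one line, values as JSON. move_arm: Moves the arm, as the interface text tells. Shift numbers are shares of 10 cm and turn numbers shares of 180 degrees, none past 1 either way. Its arguments: {"type":"object","properties":{"commands":{"type":"array","items":{"type":"object","properties":{"tx":{"type":"number"},"ty":{"type":"number"},"tz":{"type":"number"},"ax":{"type":"number"},"ay":{"type":"number"},"az":{"type":"number"}}}},"gripper":{"type":"number"},"newtons":{"type":"number"}},"required":["commands"]}

```bash
mkdir -p pics
cat > h.py <<'E'
import numpy as np, cv2
from rig import ctrl, grab_frame, nets
def pt(f,u,v,z=None):
    h=f["frame"].shape[0]; F=h/2/np.tan(np.radians(f["vfov"])/2)
    M=np.linalg.inv(np.array(f["camera_from_world"]))
    d=np.array([(u-f["cx"])/F,(v-f["cy"])/F,1.])
    if z is None: s=float(np.median(f["depth"][int(v)-1:int(v)+2,int(u)-1:int(u)+2]))
    else:
        r=M[:3,:3]@d; s=(z-M[2,3])/r[2]
    return M[:3,:3]@(d*s)+M[:3,3]
E
cat > look.py <<'E'
from h import *
o=ctrl.observe(); print(o["t"],o["eef_pos"],o["tool_rot"],o["gripper_width"])
ims=[]
for n in("top","side"):
    f=grab_frame(n); ims.append(f["frame"][:,:,::-1])
    cv2.imwrite(f"pics/{n}.png",cv2.resize(ims[-1],(800,600)))
    for t in("ferrule_a","spool","cap","board","bin_blue","bin_red","tape","carton","glue","jar"):
        for r in nets.find_in(f,t)[:4]:
            if r["score"]<.3: continue
            a,b,c,d=np.array(r["rect"])*[512,384,512,384]
            print(n,t,round(r["score"],2),np.round([a,b,c,d]),np.round(pt(f,(a+c)/2,(b+d)/2),3))
E
python3 look.py
```

```text
0.0 [ 0.26664466 -0.5370966   0.18810691] [-3.05672269e+00 -7.16988169e-01  5.73127943e-04] 1.003308062590565
top ferrule_a 0.59 [264. 230. 270. 238.] [ 0.437 -0.067  0.078]
top ferrule_a 0.57 [234. 192. 237. 200.] [0.573 0.044 0.078]
top ferrule_a 0.42 [251. 205. 259. 211.] [ 0.529 -0.025  0.079]
top board 0.88 [206. 181. 294. 252.] [ 0.5   -0.007  0.059]
top bin_blue 0.59 [174. 187. 213. 255.] [0.489 0.207 0.003]
top bin_red 0.73 [289. 175. 328. 242.] [ 0.526 -0.226  0.005]
top tape 0.54 [188. 132. 217. 160.] [ 0.775  0.17  -0.002]
top carton 0.85 [254. 131. 297. 157.] [ 0.762 -0.105  0.069]
top glue 0.64 [353. 166. 377. 182.] [ 0.639 -0.414  0.112]
top jar 0.67 [ 87. 209. 114. 231.] [0.497 0.524 0.089]
side ferrule_a 0.66 [234. 190. 244. 202.] [ 0.527 -0.04   0.074]
side ferrule_a 0.54 [208. 202. 221. 214.] [ 0.438 -0.075  0.073]
side ferrule_a 0.48 [248. 180. 249. 186.] [0.58  0.027 0.073]
side spool 0.53 [220. 181. 229. 197.] [ 0.488 -0.01   0.09 ]
side board 0.59 [192. 173. 283. 233.] [ 0.518 -0.047  0.055]
side bin_blue 0.6 [190. 154. 243. 177.] [0.526 0.26  0.024]
side bin_red 0.71 [214. 214. 301. 271.] [ 0.535 -0.193  0.001]
side tape 0.69 [278. 154. 302. 180.] [0.763 0.124 0.043]
side glue 0.81 [320. 239. 344. 293.] [ 0.649 -0.456  0.09 ]
side glue 0.37 [225. 317. 342. 364.] [ 0.47  -0.582  0.024]
side jar 0.71 [192. 169. 283. 234.] [ 0.52  -0.043  0.057]
```

Run:
```python
from h import *
f=grab_frame("top"); g=f["frame"][:,:,::-1]
cv2.imwrite("pics/t1.png",cv2.resize(g[160:265,170:335],None,fx=4.8,fy=4.8,interpolation=cv2.INTER_CUBIC))
f=grab_frame("side"); g=f["frame"][:,:,::-1]
cv2.imwrite("pics/s1.png",cv2.resize(g[150:270,180:310],None,fx=5,fy=5,interpolation=cv2.INTER_CUBIC))
```

```text
(no output)
```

View pics/t1.png

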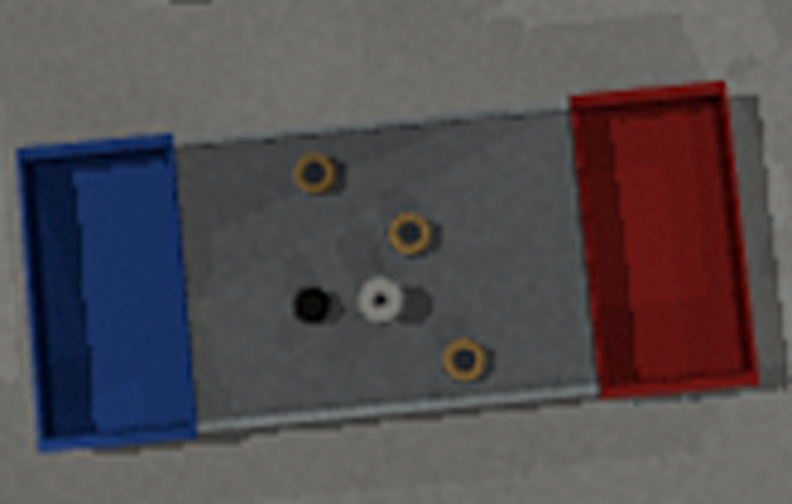

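View pics/s1.png

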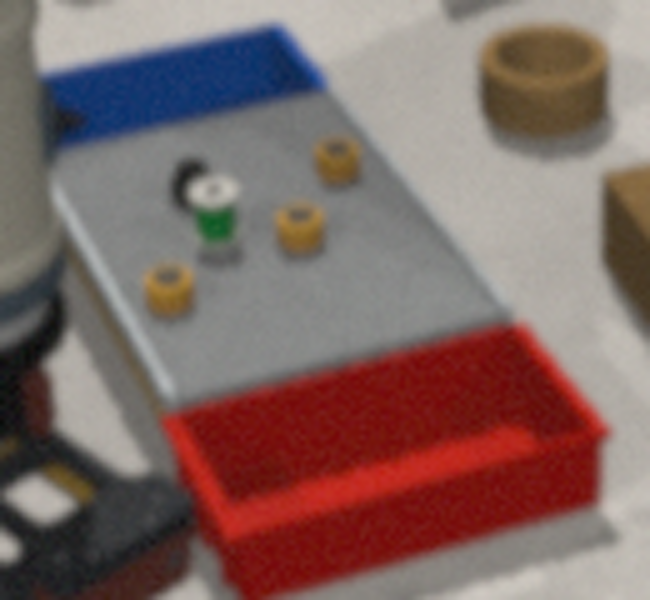

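```bash
cat > plan.py <<'E'
from h import *
f=grab_frame("top")
P=lambda u,v,z: pt(f,(u+.5)/4.8+170-.5,(v+.5)/4.8+160-.5,z)[:2]
cs=np.array([P(175,146,.065),P(195,430,.065),P(598,388,.065),P(570,110,.065)])  # far+y, near+y, near-y, far-y
c=cs.mean(0); y=(cs[0]+cs[1]-cs[2]-cs[3]); y/=np.linalg.norm(y); x=np.array([y[1],-y[0]])
print("centre",c,"yaw",np.degrees(np.arctan2(x[1],x[0])),"corners",np.round((cs-c)@np.c_[x,y],3).tolist())
for n,u,v,z in(("f_far",314,173,.078),("f_mid",410,234,.078),("f_near",464,359,.078),("spool",380,299,.095),("cap",312,304,.086)):
    p=P(u,v,z); print(n,p.round(3),"board",((p-c)@np.c_[x,y]).round(3))
f=grab_frame("side")
for n,u,v in(("f_far",338,147),("f_mid",300,212),("f_near",170,274),("spool",214,190)):
    q=pt(f,u/5+180,v/5+150); p=pt(f,u/5+180,v/5+150,.095 if n=="spool" else .078)[:2]; print("side",n,"z",q[2].round(3),p.round(3),((p-c)@np.c_[x,y]).round(3))
print("blk",[pt(f,u/5+180,v/5+150)[2].round(3) for u,v in((360,300),(250,320))])
np.savez("b.npz",c=c,x=x,y=y)
E
cat > where.py <<'E'
from h import *
from scipy.spatial.transform import Rotation as R
b=np.load("b.npz");o=ctrl.observe();p=np.array(o["eef_pos"]);r=R.from_rotvec(o["tool_rot"]).as_matrix()
print(round(o["t"],2),p.round(4),"board",((p[:2]-b["c"])@np.c_[b["x"],b["y"]]).round(4),"tooly deg",np.degrees(np.arctan2(r[1,1],r[0,1])).round(2),o["gripper_width"])
import sys
if len(sys.argv)>3:
    t=np.array([float(s) for s in sys.argv[1:4]]); w=np.r_[b["c"]+b["x"]*t[0]+b["y"]*t[1],t[2]]
    print("shift tool /0.1:",(r.T@(w-p)/.1).round(3))
E
python3 plan.py; python3 where.py -0.075 -0.1 0.19
```

```text
centre [ 0.50370212 -0.00580392] yaw 4.4653166246825196 corners [[0.107, 0.149], [-0.107, 0.152], [-0.105, -0.15], [0.105, -0.151]]
f_far [0.575 0.045] board [0.075 0.045]
f_mid [ 0.528 -0.026] board [ 0.023 -0.022]
f_near [ 0.435 -0.064] board [-0.073 -0.052]
spool [ 0.48  -0.003] board [-0.023  0.005]
cap [0.477 0.048] board [-0.022  0.055]
side f_far z 0.075 [0.581 0.041] [0.081 0.041]
side f_mid z 0.077 [ 0.535 -0.026] [ 0.029 -0.023]
side f_near z 0.074 [ 0.44  -0.066] [-0.068 -0.055]
side spool z 0.094 [ 0.484 -0.008] [-0.019 -0.001]
blk [np.float64(0.057), np.float64(0.058)]
1.3 [ 0.2668 -0.5374  0.1892] board [-0.2776 -0.5115] tooly deg -63.6 1.0066178420791654
shift tool /0.1: [ 3.416 -3.061 -0.008]
```

Request:
move_arm(commands=[{"tx": 1, "ty": -0.9, "az": -0.3}, {"tx": 1, "ty": -0.9, "az": -0.3}, {"tx": 1, "ty": -0.9, "az": -0.3}, {"tx": 1, "ty": -0.9, "az": -0.3}, {"tx": 1, "ty": -0.9, "az": -0.3}, {"tx": 1, "ty": -0.9, "az": -0.3}, {"tx": 1, "ty": -0.9, "az": -0.3}, {"tx": 1, "ty": -0.9, "az": -0.3}], gripper=0.17)

```text
schema error: expected keys tx, ty, tz, ax, ay, az
```

```bash
python3 where.py -0.071 -0.1 0.16
```

```text
1.3 [ 0.2668 -0.5374  0.1892] board [-0.2776 -0.5115] tooly deg -63.6 1.0066178420791654
shift tool /0.1: [ 3.454 -3.046  0.292]
```

All keys are needed in each row.

Request:
move_arm(commands=[{"tx": 1, "ty": -0.9, "tz": 0, "ax": 0, "ay": 0, "az": -0.3}, {"tx": 1, "ty": -0.9, "tz": 0, "ax": 0, "ay": 0, "az": -0.3}, {"tx": 1, "ty": -0.9, "tz": 0, "ax": 0, "ay": 0, "az": -0.3}, {"tx": 1, "ty": -0.9, "tz": 0, "ax": 0, "ay": 0, "az": -0.3}, {"tx": 1, "ty": -0.9, "tz": 0, "ax": 0, "ay": 0, "az": -0.3}, {"tx": 1, "ty": -0.9, "tz": 0, "ax": 0, "ay": 0, "az": -0.3}, {"tx": 1, "ty": -0.9, "tz": 0, "ax": 0, "ay": 0, "az": -0.3}, {"tx": 1, "ty": -0.9, "tz": 0, "ax": 0, "ay": 0, "az": -0.3}], gripper=0.17)

```text
t: 1.97
eef_pos: [0.3165, -0.4121, 0.1894]
tool_rot: [2.392, 2.036, -0.0]
wrist_force: [0.1, -0.9, -0.4]
gripper_width: 0.434
grasp_force: 0.0
```

```bash
python3 where.py -0.071 -0.1 0.16
```

```text
1.97 [ 0.3165 -0.4121  0.1894] board [-0.2183 -0.3905] tooly deg -9.2 0.4335672276411568
shift tool /0.1: [3.171 0.744 0.293]
```

Request:
move_arm(commands=[{"tx": 0.4, "ty": 0.1, "tz": 0, "ax": 0, "ay": 0, "az": -0.04}, {"tx": 0.8, "ty": 0.2, "tz": 0, "ax": 0, "ay": 0, "az": -0.076}, {"tx": 1, "ty": 0.24, "tz": 0, "ax": 0, "ay": 0, "az": -0.076}, {"tx": 1, "ty": 0.24, "tz": 0, "ax": 0, "ay": 0, "az": -0.076}])

```text
t: 2.3
eef_pos: [0.3581, -0.3148, 0.1899]
tool_rot: [2.135, 2.303, 0.002]
wrist_force: [0.3, 0.1, -1.0]
gripper_width: 0.173
grasp_force: 0.0
```

```bash
python3 where.py -0.071 -0.1 0.16
```

```text
2.3 [ 0.3581 -0.3148  0.1899] board [-0.1692 -0.2967] tooly deg 4.32 0.1732274002031797
shift tool /0.1: [1.97  0.976 0.301]
```

Request:
move_arm(commands=[{"tx": 0.3, "ty": 0.15, "tz": 0, "ax": 0, "ay": 0, "az": 0}, {"tx": 0.6, "ty": 0.3, "tz": 0, "ax": 0, "ay": 0, "az": 0}, {"tx": 0.98, "ty": 0.49, "tz": 0, "ax": 0, "ay": 0, "az": 0}, {"tx": 0.98, "ty": 0.49, "tz": 0, "ax": 0, "ay": 0, "az": 0}])

```text
t: 2.63
eef_pos: [0.4005, -0.2122, 0.1897]
tool_rot: [2.135, 2.305, 0.004]
wrist_force: [0.3, -0.9, -0.3]
gripper_width: 0.166
grasp_force: 0.0
```

Request:
move_arm(commands=[{"tx": 0.3, "ty": 0.15, "tz": 0, "ax": 0, "ay": 0, "az": 0}, {"tx": 0.6, "ty": 0.3, "tz": 0, "ax": 0, "ay": 0, "az": 0}, {"tx": 0.98, "ty": 0.49, "tz": 0.2, "ax": 0, "ay": 0, "az": 0}, {"tx": 0.98, "ty": 0.49, "tz": 0.3, "ax": 0, "ay": 0, "az": 0}, {"tx": 0.98, "ty": 0.49, "tz": 0.3, "ax": 0, "ay": 0, "az": 0}])

```text
t: 3.05
eef_pos: [0.4399, -0.1141, 0.1562]
tool_rot: [-2.135, -2.299, 0.003]
wrist_force: [-0.5, 0.1, -1.5]
gripper_width: 0.171
grasp_force: 0.0
```

```bash
python3 where.py -0.071 -0.1 0.067
python3 - <<'E'
from h import *
for n,s in(("top",(slice(160,265),slice(170,335))),("side",(slice(140,270),slice(170,310)))):
    cv2.imwrite(f"pics/{n}2.png",cv2.resize(grab_frame(n)["frame"][s][:,:,::-1],None,fx=4,fy=4,interpolation=cv2.INTER_CUBIC))
E
```

```text
3.05 [ 0.4399 -0.1141  0.1562] board [-0.0721 -0.103 ] tooly deg 4.26 0.17094125437156754
shift tool /0.1: [0.029 0.014 0.892]
```

View pics/side2.png

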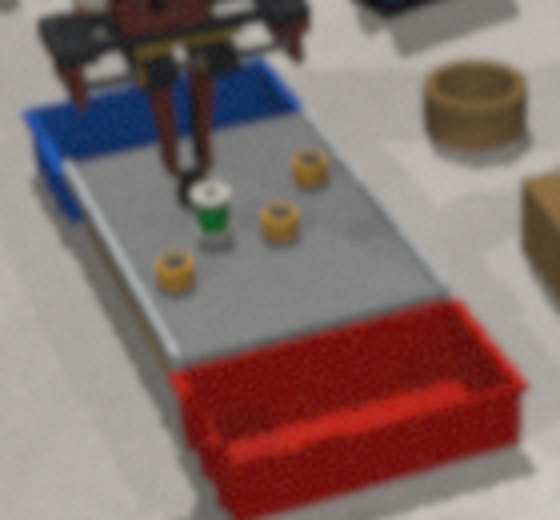

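The side view shows the fingers (about 185,165) still high above the board, spread across the lane; ferrules at (175,270), (280,220), (310,168); nothing disturbed. Descending behind the near ferrule.

Request:
move_arm(commands=[{"tx": 0, "ty": 0, "tz": 0.3, "ax": 0, "ay": 0, "az": 0}, {"tx": 0, "ty": 0, "tz": 0.6, "ax": 0, "ay": 0, "az": 0}, {"tx": 0, "ty": 0, "tz": 0.88, "ax": 0, "ay": 0, "az": 0}, {"tx": 0, "ty": 0, "tz": 0.88, "ax": 0, "ay": 0, "az": 0}, {"tx": 0, "ty": 0, "tz": 0.88, "ax": 0, "ay": 0, "az": 0}])

```text
t: 3.57
eef_pos: [0.4395, -0.1166, 0.0711]
tool_rot: [-2.142, -2.295, 0.002]
wrist_force: [0.5, -0.2, 0.2]
gripper_width: 0.168
grasp_force: 0.0
```

```bash
python3 where.py -0.071 0.165 0.067
python3 - <<'E'
from h import *
for n,s in(("top",(slice(160,265),slice(170,335))),("side",(slice(140,270),slice(170,310)))):
    cv2.imwrite(f"pics/{n}3.png",cv2.resize(grab_frame(n)["frame"][s][:,:,::-1],None,fx=4,fy=4,interpolation=cv2.INTER_CUBIC))
E
```

```text
3.57 [ 0.4395 -0.1166  0.0711] board [-0.0726 -0.1055] tooly deg 3.95 0.1682344341854892
shift tool /0.1: [ 2.705 -0.008  0.042]
```

View pics/side3.png

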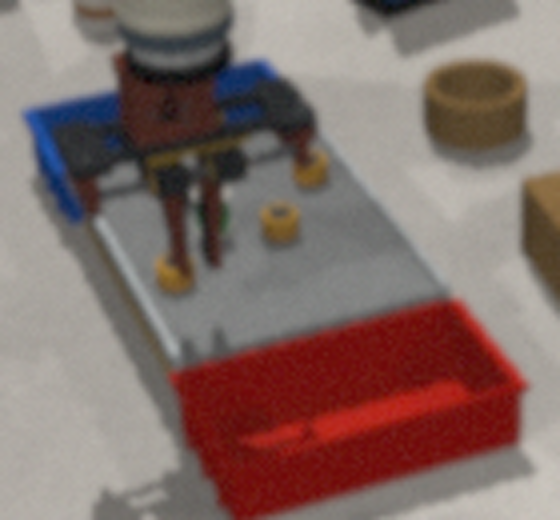

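The fingers' visible brown ends (178,272), (212,262) appear higher than expected for z=0.071, with dark marks at (190,345), (218,335); checking against projection and depth.

Run:
```python
from h import *
f=grab_frame("side"); o=ctrl.observe()
M=np.array(f["camera_from_world"]);F=192/np.tan(np.radians(f["vfov"])/2)
def pj(p):
    q=M@np.r_[p,1]; return np.array([q[0]/q[2]*F+f["cx"],q[1]/q[2]*F+f["cy"]])
p=np.array(o["eef_pos"]); 
for dz in(0,.03,.06,.1): print(dz,(pj(p+[0,0,dz])-[170,140])*4, M[2]@np.r_[p+[0,0,dz],1])
for u,v in((178,262),(180,220),(212,255),(210,210),(190,345),(218,335),(195,305),(165,280)): print(u,v,pt(f,u/4+170,v/4+140).round(3))
print(o["eef_pos"],o["tool_rot"])
```

```text
0 [194.84428016 299.08684494] 1.4572775214235527
0.03 [191.96608204 265.71606963] 1.4409191447385776
0.06 [189.02178262 231.57889429] 1.4245607680536023
0.1 [184.98922885 184.82414011] 1.4027495991403023
178 262 [ 0.43  -0.125  0.115]
180 220 [ 0.433 -0.131  0.155]
212 255 [ 0.454 -0.13   0.119]
210 210 [ 0.456 -0.13   0.157]
190 345 [ 0.429 -0.148  0.057]
218 335 [ 0.451 -0.143  0.057]
195 305 [ 0.444 -0.102  0.058]
165 280 [ 0.428 -0.076  0.068]
[ 0.44171239 -0.11650683  0.07416567] [2.1396481  2.29508355 0.00240402]
```

View pics/top3.png

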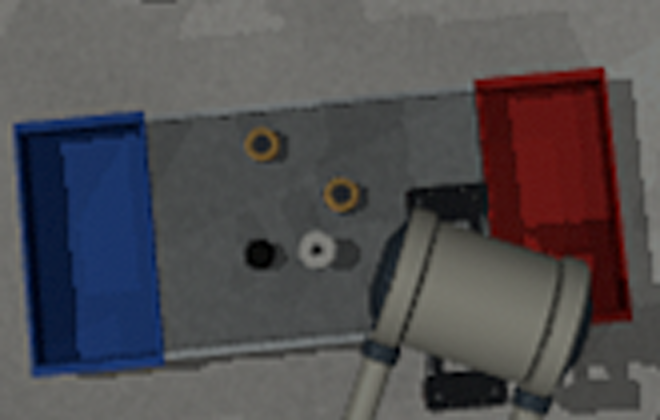

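Depth and shadow agree: the actual fingertips are about 30 mm higher than the reported TCP (z≈0.10). I'll lower in stages and measure the tips from depth.

Request:
move_arm(commands=[{"tx": 0, "ty": 0, "tz": 0.08, "ax": 0, "ay": 0, "az": 0}, {"tx": 0, "ty": 0, "tz": 0.15, "ax": 0, "ay": 0, "az": 0}, {"tx": 0, "ty": 0, "tz": 0.15, "ax": 0, "ay": 0, "az": 0}])

```text
t: 3.97
eef_pos: [0.44, -0.1152, 0.0551]
tool_rot: [-2.14, -2.298, 0.001]
wrist_force: [-1.4, -0.7, -0.8]
gripper_width: 0.167
grasp_force: 0.0
```

```bash
cat > tip.py <<'E'
from h import *
f=grab_frame("side");o=ctrl.observe();p=np.array(o["eef_pos"])
print(p.round(4),np.round(o["wrist_force"],1),o["gripper_width"])
V,U=np.mgrid[140:270,170:310]; F=192/np.tan(np.radians(f["vfov"])/2); D=f["depth"][V,U]
M=np.linalg.inv(np.array(f["camera_from_world"]))
W=np.stack([(U-f["cx"])/F*D,(V-f["cy"])/F*D,D],-1)@M[:3,:3].T+M[:3,3]
m=(abs(W[...,0]-p[0])<.03)&(abs(W[...,1]-p[1])<.025)&(W[...,2]>.062)&(W[...,2]<.16)
q=W[m]; 
for s in(-1,1):
    a=q[(q[:,0]-p[0])*s>0]; i=np.argsort(a[:,2]); print(s,"low z",a[i[:6],2].round(3),"x",np.percentile(a[:,0],[5,95]).round(3),"y",np.percentile(a[:,1],[5,50,95]).round(3))
cv2.imwrite("pics/side_%d.png"%int(o["t"]*100),cv2.resize(f["frame"][140:270,170:310,::-1],None,fx=4,fy=4,interpolation=cv2.INTER_CUBIC))
print("pics/side_%d.png"%int(o["t"]*100))
E
python3 tip.py
```

```text
[ 0.44   -0.1151  0.0555] [ 0.3 -0.2  0. ] 0.16822178429609919
-1 low z [0.062 0.062 0.062 0.062 0.063 0.063] x [0.412 0.435] y [-0.134 -0.128 -0.107]
1 low z [0.062 0.063 0.063 0.063 0.064 0.087] x [0.45  0.462] y [-0.131 -0.126 -0.109]
pics/side_401.png
```

Request:
move_arm(commands=[{"tx": 0, "ty": 0, "tz": 0.05, "ax": 0, "ay": 0, "az": 0}, {"tx": 0, "ty": 0, "tz": 0.1, "ax": 0, "ay": 0, "az": 0}, {"tx": 0, "ty": 0, "tz": 0.13, "ax": 0, "ay": 0, "az": 0}, {"tx": 0, "ty": 0, "tz": 0.13, "ax": 0, "ay": 0, "az": 0}])

```text
t: 4.35
eef_pos: [0.4399, -0.115, 0.0421]
tool_rot: [-2.14, -2.298, 0.001]
wrist_force: [-1.2, -0.1, 0.5]
gripper_width: 0.17
grasp_force: 0.0
```

```bash
python3 tip.py; cp $(ls -t pics/side_*.png|head -1) pics/v6.png
```

```text
[ 0.4401 -0.1151  0.0426] [ 0.  -0.3  0.4] 0.17011181316999724
-1 low z [0.062 0.062 0.063 0.065 0.065 0.065] x [0.411 0.435] y [-0.133 -0.128 -0.111]
1 low z [0.062 0.062 0.063 0.07  0.075 0.075] x [0.45  0.462] y [-0.131 -0.126 -0.109]
pics/side_440.png
```

View pics/v6.png

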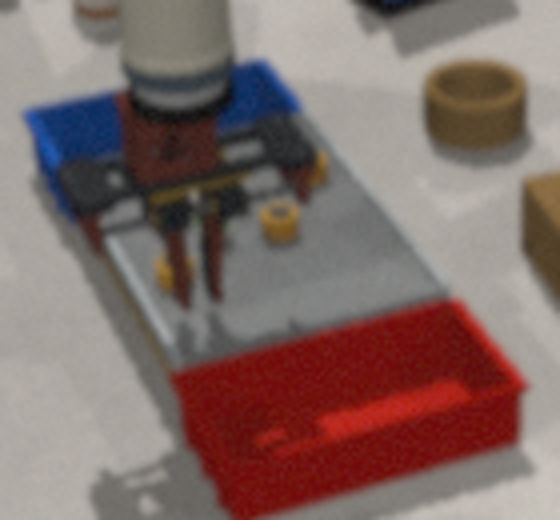

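The tips now sit at (183,305), (214,298), about 13 mm above the board, centred behind the near ferrule (170,270). Outer brown legs of the gripper body (95,235), (300,190) hang down; checking their height against the spool.

```bash
python3 - <<'E'
from h import *
f=grab_frame("side")
for u in (92,98,298,302,306):
  print(u,[(v,pt(f,u/4+170,v/4+140).round(3).tolist()) for v in ((225,235,245) if u<200 else (180,188,196))])
E
python3 where.py -0.071 0.165 0.035
```

```text
92 [(225, [0.366, -0.156, 0.181]), (235, [0.366, -0.154, 0.172]), (245, [0.365, -0.152, 0.162])]
98 [(225, [0.37, -0.157, 0.181]), (235, [0.37, -0.155, 0.172]), (245, [0.369, -0.155, 0.163])]
298 [(180, [0.519, -0.14, 0.175]), (188, [0.518, -0.142, 0.169]), (196, [0.519, -0.139, 0.161])]
302 [(180, [0.521, -0.144, 0.177]), (188, [0.521, -0.143, 0.169]), (196, [0.52, -0.145, 0.164])]
306 [(180, [0.524, -0.145, 0.177]), (188, [0.524, -0.144, 0.17]), (196, [0.523, -0.146, 0.164])]
4.45 [ 0.4404 -0.1152  0.043 ] board [-0.0717 -0.1041] tooly deg 4.09 0.1694003992807187
shift tool /0.1: [ 2.691 -0.011  0.081]
```

Request:
move_arm(commands=[{"tx": 0, "ty": 0, "tz": 0.03, "ax": 0, "ay": 0, "az": 0}, {"tx": 0, "ty": 0, "tz": 0.06, "ax": 0, "ay": 0, "az": 0}, {"tx": 0, "ty": 0, "tz": 0.06, "ax": 0, "ay": 0, "az": 0}])

```text
t: 4.7
eef_pos: [0.4402, -0.1152, 0.0366]
tool_rot: [-2.14, -2.299, 0.001]
wrist_force: [0.2, -0.1, 0.1]
gripper_width: 0.167
grasp_force: 0.0
```

Request:
move_arm(commands=[{"tx": 0.12, "ty": 0, "tz": 0, "ax": 0, "ay": 0, "az": 0}, {"tx": 0.24, "ty": 0, "tz": 0, "ax": 0, "ay": 0, "az": 0}, {"tx": 0.36, "ty": 0, "tz": 0, "ax": 0, "ay": 0, "az": 0}, {"tx": 0.48, "ty": 0, "tz": 0, "ax": 0, "ay": 0, "az": 0}, {"tx": 0.6, "ty": 0, "tz": 0, "ax": 0, "ay": 0, "az": 0}, {"tx": 0.72, "ty": 0, "tz": 0, "ax": 0, "ay": 0, "az": 0}, {"tx": 0.84, "ty": 0, "tz": 0, "ax": 0, "ay": 0, "az": 0}, {"tx": 0.9, "ty": 0, "tz": 0, "ax": 0, "ay": 0, "az": 0}])

```text
t: 5.37
eef_pos: [0.4338, -0.0234, 0.0374]
tool_rot: [-2.139, -2.301, -0.001]
wrist_force: [-0.2, -0.5, 0.2]
gripper_width: 0.169
grasp_force: 0.1
```

```bash
python3 where.py -0.071 0.165 0.035
python3 - <<'E'
from h import *
g=[]
for n in("top","side"): g.append(cv2.resize(grab_frame(n)["frame"][140:270,170:330,::-1],None,fx=2.5,fy=4,interpolation=cv2.INTER_CUBIC))
cv2.imwrite("pics/v7.png",np.hstack(g))
E
```

```text
5.37 [ 0.4338 -0.0234  0.0374] board [-0.071  -0.0121] tooly deg 4.18 0.1693253255617323
shift tool /0.1: [ 1.771 -0.009  0.025]
```

View pics/v7.png

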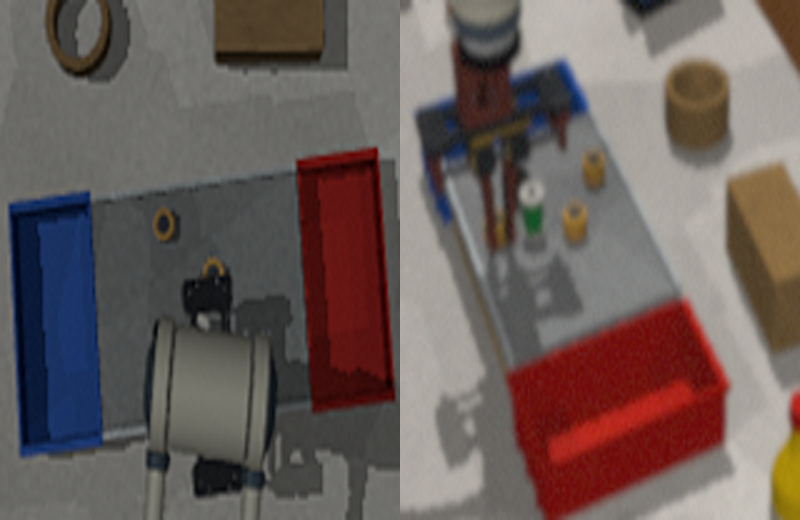

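The ferrule sits between the fingers (side panel 498,232), and the spool (532,205) is untouched. Continuing off the end.

Request:
move_arm(commands=[{"tx": 0.12, "ty": 0, "tz": 0, "ax": 0, "ay": 0, "az": 0}, {"tx": 0.24, "ty": 0, "tz": 0, "ax": 0, "ay": 0, "az": 0}, {"tx": 0.36, "ty": 0, "tz": 0, "ax": 0, "ay": 0, "az": 0}, {"tx": 0.48, "ty": 0, "tz": 0, "ax": 0, "ay": 0, "az": 0}, {"tx": 0.6, "ty": 0, "tz": 0, "ax": 0, "ay": 0, "az": 0}, {"tx": 0.72, "ty": 0, "tz": 0, "ax": 0, "ay": 0, "az": 0}, {"tx": 0.84, "ty": 0, "tz": 0, "ax": 0, "ay": 0, "az": 0}, {"tx": 0.96, "ty": 0, "tz": 0, "ax": 0, "ay": 0, "az": 0}])

```text
t: 6.13
eef_pos: [0.4273, 0.0705, 0.0373]
tool_rot: [2.141, 2.298, -0.0]
wrist_force: [-0.1, -0.0, -0.4]
gripper_width: 0.17
grasp_force: 0.1
```

Request:
move_arm(commands=[{"tx": 0.12, "ty": 0, "tz": 0, "ax": 0, "ay": 0, "az": 0}, {"tx": 0.24, "ty": 0, "tz": 0, "ax": 0, "ay": 0, "az": 0}, {"tx": 0.36, "ty": 0, "tz": 0, "ax": 0, "ay": 0, "az": 0}, {"tx": 0.48, "ty": 0, "tz": 0, "ax": 0, "ay": 0, "az": 0}, {"tx": 0.6, "ty": 0, "tz": 0, "ax": 0, "ay": 0, "az": 0}, {"tx": 0.72, "ty": 0, "tz": 0, "ax": 0, "ay": 0, "az": 0}, {"tx": 0.82, "ty": 0, "tz": 0, "ax": 0, "ay": 0, "az": 0}, {"tx": 0.82, "ty": 0, "tz": 0, "ax": 0, "ay": 0, "az": 0}])

```text
t: 6.8
eef_pos: [0.4213, 0.1532, 0.0373]
tool_rot: [-2.139, -2.3, -0.001]
wrist_force: [0.0, -0.1, -0.7]
gripper_width: 0.171
grasp_force: 0.0
```

Request:
move_arm(commands=[{"tx": 0, "ty": 0, "tz": -0.3, "ax": 0, "ay": 0, "az": 0}, {"tx": 0, "ty": 0, "tz": -0.6, "ax": 0, "ay": 0, "az": 0}, {"tx": 0, "ty": 0, "tz": -0.9, "ax": 0, "ay": 0, "az": 0}, {"tx": 0, "ty": 0, "tz": -0.9, "ax": 0, "ay": 0, "az": 0}])

```text
t: 7.13
eef_pos: [0.4241, 0.1522, 0.1341]
tool_rot: [2.137, 2.295, 0.013]
wrist_force: [0.5, 0.1, 1.1]
gripper_width: 0.17
grasp_force: 0.0
```

```bash
python3 where.py 0.025 -0.072 0.126
python3 - <<'E'
from h import *
for n in("top","side"):
  f=grab_frame(n)
  for t in("ferrule_a","spool","cap"):
    for r in nets.find_in(f,t)[:5]:
      if r["score"]<.25: continue
      a,b,c,d=np.array(r["rect"])*[512,384,512,384]
      print(n,t,round(r["score"],2),np.round(pt(f,(a+c)/2,(b+d)/2),3))
  cv2.imwrite(f"pics/x{n}.png",f["frame"][:,:,::-1])
E
```

```text
7.13 [0.4241 0.1522 0.1341] board [-0.067   0.1637] tooly deg 4.06 0.17037850483311018
shift tool /0.1: [-2.351  0.936  0.086]
top spool 0.55 [0.484 0.004 0.095]
top cap 0.59 [0.478 0.043 0.082]
side ferrule_a 0.51 [0.581 0.031 0.076]
side spool 0.61 [ 0.48  -0.02   0.085]
```

Request:
move_arm(commands=[{"tx": -0.35, "ty": 0.15, "tz": 0, "ax": 0, "ay": 0, "az": 0}, {"tx": -0.7, "ty": 0.3, "tz": 0, "ax": 0, "ay": 0, "az": 0}, {"tx": -1, "ty": 0.4, "tz": 0, "ax": 0, "ay": 0, "az": 0}])

```text
t: 7.78
eef_pos: [0.4688, 0.0538, 0.1264]
tool_rot: [-2.139, -2.3, 0.001]
wrist_force: [0.1, 0.2, -0.2]
gripper_width: 0.172
grasp_force: 0.0
```

Request:
move_arm(commands=[{"tx": -0.35, "ty": 0.15, "tz": 0, "ax": 0, "ay": 0, "az": 0}, {"tx": -0.7, "ty": 0.3, "tz": 0, "ax": 0, "ay": 0, "az": 0}, {"tx": -1, "ty": 0.4, "tz": 0, "ax": 0, "ay": 0, "az": 0}, {"tx": -1, "ty": 0.4, "tz": 0, "ax": 0, "ay": 0, "az": 0}])

```text
t: 8.12
eef_pos: [0.5162, -0.0465, 0.1256]
tool_rot: [-2.147, -2.294, 0.004]
wrist_force: [0.6, 0.1, 0.1]
gripper_width: 0.17
grasp_force: 0.0
```

```bash
python3 where.py 0.025 -0.072 0.126
python3 - <<'E'
from h import *
for n in("top","side"):
  f=grab_frame(n)
  for t in("ferrule_a","spool","cap"):
    for r in nets.find_in(f,t)[:5]:
      if r["score"]<.25: continue
      a,b,c,d=np.array(r["rect"])*[512,384,512,384]
      print(n,t,round(r["score"],2),np.round(pt(f,(a+c)/2,(b+d)/2),3))
E
```

```text
8.12 [ 0.5162 -0.0465  0.1256] board [ 0.0092 -0.0416] tooly deg 3.8 0.17002311546799243
shift tool /0.1: [-0.302  0.161 -0.003]
top ferrule_a 0.62 [ 0.489 -0.018  0.539]
top ferrule_a 0.41 [0.421 0.186 0.022]
top spool 0.55 [0.47  0.003 0.094]
top spool 0.39 [ 0.639 -0.407  0.111]
top cap 0.66 [0.413 0.177 0.021]
side ferrule_a 0.56 [0.576 0.033 0.075]
side ferrule_a 0.36 [ 0.646 -0.455  0.09 ]
side spool 0.67 [ 0.48  -0.019  0.089]
side cap 0.48 [0.474 0.04  0.079]
```

First ferrule is in the blue bin. Now behind the middle ferrule and down.

Request:
move_arm(commands=[{"tx": -0.3, "ty": 0.16, "tz": 0, "ax": 0, "ay": 0, "az": -0.002}, {"tx": -0.3, "ty": 0.16, "tz": 0.1, "ax": 0, "ay": 0, "az": -0.002}, {"tx": -0.3, "ty": 0.16, "tz": 0.35, "ax": 0, "ay": 0, "az": -0.002}, {"tx": -0.3, "ty": 0.16, "tz": 0.6, "ax": 0, "ay": 0, "az": -0.002}, {"tx": -0.3, "ty": 0.16, "tz": 0.8, "ax": 0, "ay": 0, "az": -0.002}, {"tx": -0.3, "ty": 0.16, "tz": 0.89, "ax": 0, "ay": 0, "az": -0.002}, {"tx": -0.3, "ty": 0.16, "tz": 0.89, "ax": 0, "ay": 0, "az": -0.002}])

```text
t: 9.1
eef_pos: [0.5317, -0.0696, 0.0354]
tool_rot: [-2.13, -2.304, 0.004]
wrist_force: [0.5, -0.2, -0.1]
gripper_width: 0.169
grasp_force: 0.0
```

```bash
python3 where.py 0.025 0.165 0.036; python3 tip.py; cp $(ls -t pics/side_*.png|head -1) pics/v8.png
```

```text
9.1 [ 0.5317 -0.0696  0.0354] board [ 0.0229 -0.0658] tooly deg 4.49 0.1687008732471149
shift tool /0.1: [ 2.308  0.021 -0.003]
[ 0.5328 -0.0699  0.0375] [-0.3 -0.1 -0.1] 0.1734478658081941
-1 low z [0.063 0.067 0.069 0.07  0.071 0.072] x [0.513 0.527] y [-0.088 -0.083 -0.066]
1 low z [0.064 0.067 0.068 0.068 0.07  0.071] x [0.542 0.555] y [-0.086 -0.08  -0.063]
pics/side_915.png
```

View pics/v8.png

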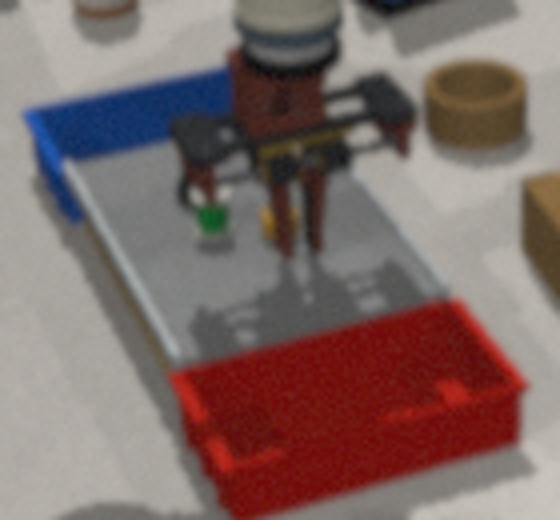

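Fingers (287,252), (316,245) are down behind the middle ferrule (278,222), clear of the spool (212,215). Sweeping.

Request:
move_arm(commands=[{"tx": 0.12, "ty": 0, "tz": 0, "ax": 0, "ay": 0, "az": 0}, {"tx": 0.24, "ty": 0, "tz": 0, "ax": 0, "ay": 0, "az": 0}, {"tx": 0.36, "ty": 0, "tz": 0, "ax": 0, "ay": 0, "az": 0}, {"tx": 0.48, "ty": 0, "tz": 0, "ax": 0, "ay": 0, "az": 0}, {"tx": 0.6, "ty": 0, "tz": 0, "ax": 0, "ay": 0, "az": 0}, {"tx": 0.72, "ty": 0, "tz": 0, "ax": 0, "ay": 0, "az": 0}, {"tx": 0.8, "ty": 0, "tz": 0, "ax": 0, "ay": 0, "az": 0}, {"tx": 0.8, "ty": 0, "tz": 0, "ax": 0, "ay": 0, "az": 0}])

```text
t: 9.82
eef_pos: [0.5272, 0.0113, 0.0383]
tool_rot: [-2.131, -2.308, -0.001]
wrist_force: [-0.0, 0.1, -0.4]
gripper_width: 0.17
grasp_force: 0.0
```

```bash
python3 where.py 0.025 0.165 0.036; python3 tip.py; cp $(ls -t pics/side_*.png|head -1) pics/v9.png
```

```text
9.82 [0.5272 0.0113 0.0383] board [0.0247 0.0152] tooly deg 4.57 0.17012016862442547
shift tool /0.1: [1.498 0.005 0.024]
[0.5272 0.0103 0.0382] [ 0.   0.5 -0.7] 0.1688171393405855
-1 low z [0.062 0.062 0.064 0.066 0.066 0.068] x [0.504 0.522] y [-0.008 -0.002  0.022]
1 low z [0.062 0.062 0.063 0.063 0.063 0.064] x [0.534 0.549] y [-0.006  0.001  0.021]
pics/side_986.png
```

View pics/v9.png

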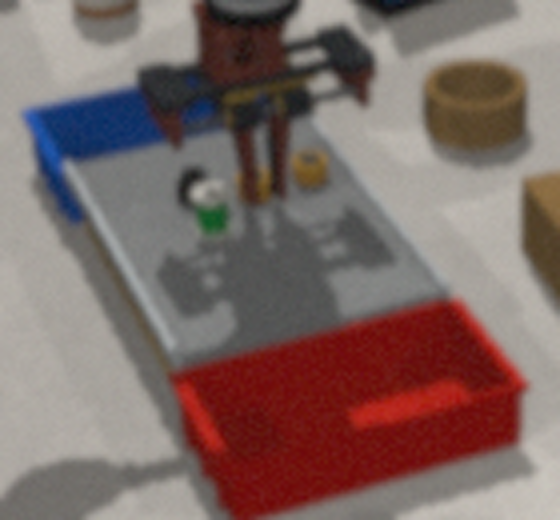

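The ferrule is held in the cradle (258,186); spool, cap and the far ferrule (310,168) are undisturbed.

Request:
move_arm(commands=[{"tx": 0.12, "ty": 0, "tz": 0, "ax": 0, "ay": 0, "az": 0}, {"tx": 0.24, "ty": 0, "tz": 0, "ax": 0, "ay": 0, "az": 0}, {"tx": 0.36, "ty": 0, "tz": 0, "ax": 0, "ay": 0, "az": 0}, {"tx": 0.48, "ty": 0, "tz": 0, "ax": 0, "ay": 0, "az": 0}, {"tx": 0.6, "ty": 0, "tz": 0, "ax": 0, "ay": 0, "az": 0}, {"tx": 0.72, "ty": 0, "tz": 0, "ax": 0, "ay": 0, "az": 0}, {"tx": 0.84, "ty": 0, "tz": 0, "ax": 0, "ay": 0, "az": 0}, {"tx": 0.96, "ty": 0, "tz": 0, "ax": 0, "ay": 0, "az": 0}])

```text
t: 10.53
eef_pos: [0.5197, 0.1063, 0.0382]
tool_rot: [-2.133, -2.306, 0.0]
wrist_force: [1.2, -0.3, 0.5]
gripper_width: 0.172
grasp_force: 0.2
```

Request:
move_arm(commands=[{"tx": 0.12, "ty": 0, "tz": 0, "ax": 0, "ay": 0, "az": 0}, {"tx": 0.24, "ty": 0, "tz": 0, "ax": 0, "ay": 0, "az": 0}, {"tx": 0.36, "ty": 0, "tz": 0, "ax": 0, "ay": 0, "az": 0}, {"tx": 0.48, "ty": 0, "tz": 0, "ax": 0, "ay": 0, "az": 0}, {"tx": 0.54, "ty": 0, "tz": 0, "ax": 0, "ay": 0, "az": 0}, {"tx": 0.54, "ty": 0, "tz": 0, "ax": 0, "ay": 0, "az": 0}])

```text
t: 11.03
eef_pos: [0.5155, 0.1602, 0.0382]
tool_rot: [-2.132, -2.307, -0.0]
wrist_force: [-0.6, -0.3, 0.3]
gripper_width: 0.168
grasp_force: 0.0
```

Request:
move_arm(commands=[{"tx": 0, "ty": 0, "tz": -0.3, "ax": 0, "ay": 0, "az": 0}, {"tx": 0, "ty": 0, "tz": -0.6, "ax": 0, "ay": 0, "az": 0}, {"tx": 0, "ty": 0, "tz": -0.9, "ax": 0, "ay": 0, "az": 0}, {"tx": -0.4, "ty": 0.12, "tz": -0.9, "ax": 0, "ay": 0, "az": 0}, {"tx": -0.8, "ty": 0.25, "tz": -0.9, "ax": 0, "ay": 0, "az": 0}, {"tx": -1, "ty": 0.3, "tz": -0.9, "ax": 0, "ay": 0, "az": 0}, {"tx": -1, "ty": 0.3, "tz": -0.9, "ax": 0, "ay": 0, "az": 0}])

```text
t: 11.62
eef_pos: [0.5544, 0.057, 0.1281]
tool_rot: [2.138, 2.299, -0.002]
wrist_force: [-0.5, -0.6, -0.6]
gripper_width: 0.17
grasp_force: 0.0
```

```bash
python3 where.py 0.077 -0.005 0.126
```

```text
11.62 [0.5544 0.057  0.1281] board [0.0554 0.0586] tooly deg 4.15 0.17030984995149387
shift tool /0.1: [-0.635  0.219  0.022]
```

Request:
move_arm(commands=[{"tx": -0.35, "ty": 0.12, "tz": 0, "ax": 0, "ay": 0, "az": -0.001}, {"tx": -0.64, "ty": 0.21, "tz": 0, "ax": 0, "ay": 0, "az": -0.001}, {"tx": -0.64, "ty": 0.21, "tz": 0.1, "ax": 0, "ay": 0, "az": -0.001}, {"tx": -0.64, "ty": 0.21, "tz": 0.35, "ax": 0, "ay": 0, "az": -0.001}, {"tx": -0.64, "ty": 0.21, "tz": 0.6, "ax": 0, "ay": 0, "az": -0.001}, {"tx": -0.64, "ty": 0.21, "tz": 0.8, "ax": 0, "ay": 0, "az": -0.001}, {"tx": -0.64, "ty": 0.21, "tz": 0.9, "ax": 0, "ay": 0, "az": -0.001}, {"tx": -0.64, "ty": 0.21, "tz": 0.9, "ax": 0, "ay": 0, "az": -0.001}])

```text
t: 12.28
eef_pos: [0.5771, -0.0, 0.0348]
tool_rot: [-2.127, -2.306, 0.005]
wrist_force: [0.1, 0.2, -0.2]
gripper_width: 0.171
grasp_force: 0.0
```

```bash
python3 where.py 0.076 0.165 0.037; python3 tip.py; cp $(ls -t pics/side_*.png|head -1) pics/v10.png
```

```text
12.28 [ 0.5771 -0.      0.0348] board [0.0736 0.    ] tooly deg 4.64 0.17142639720218927
shift tool /0.1: [ 1.65   0.029 -0.02 ]
[ 5.782e-01 -2.000e-04  3.710e-02] [0.1 0.1 0.2] 0.16977565322981614
-1 low z [0.063 0.063 0.069 0.069 0.071 0.072] x [0.559 0.573] y [-0.02  -0.014  0.004]
1 low z [0.063 0.063 0.064 0.067 0.069 0.069] x [0.587 0.599] y [-0.018 -0.011  0.006]
pics/side_1233.png
```

View pics/v10.png

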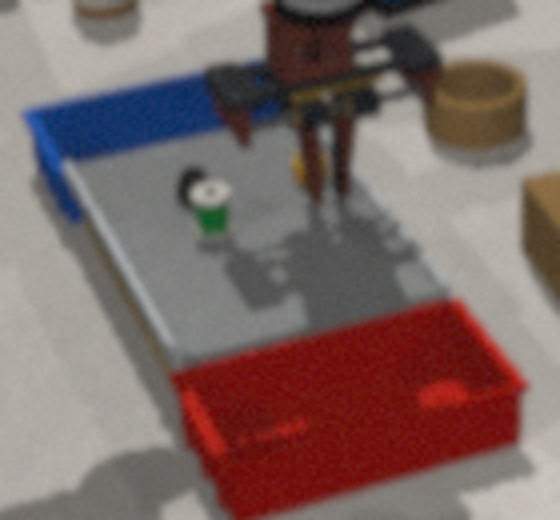

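Fingers (316,200), (343,195) are behind the far ferrule (308,168), same relation as before; spool and cap are still in place. Sweeping.

Request:
move_arm(commands=[{"tx": 0.12, "ty": 0, "tz": 0, "ax": 0, "ay": 0, "az": 0}, {"tx": 0.24, "ty": 0, "tz": 0, "ax": 0, "ay": 0, "az": 0}, {"tx": 0.36, "ty": 0, "tz": 0, "ax": 0, "ay": 0, "az": 0}, {"tx": 0.48, "ty": 0, "tz": 0, "ax": 0, "ay": 0, "az": 0}, {"tx": 0.6, "ty": 0, "tz": 0, "ax": 0, "ay": 0, "az": 0}, {"tx": 0.72, "ty": 0, "tz": 0, "ax": 0, "ay": 0, "az": 0}, {"tx": 0.84, "ty": 0, "tz": 0, "ax": 0, "ay": 0, "az": 0}, {"tx": 0.96, "ty": 0, "tz": 0, "ax": 0, "ay": 0, "az": 0}])

```text
t: 13.0
eef_pos: [0.5714, 0.0963, 0.0384]
tool_rot: [2.13, 2.31, 0.0]
wrist_force: [0.0, -0.9, 0.7]
gripper_width: 0.175
grasp_force: 0.4
```

Request:
move_arm(commands=[{"tx": 0.12, "ty": 0, "tz": 0, "ax": 0, "ay": 0, "az": 0}, {"tx": 0.24, "ty": 0, "tz": 0, "ax": 0, "ay": 0, "az": 0}, {"tx": 0.36, "ty": 0, "tz": 0, "ax": 0, "ay": 0, "az": 0}, {"tx": 0.48, "ty": 0, "tz": 0, "ax": 0, "ay": 0, "az": 0}, {"tx": 0.6, "ty": 0, "tz": 0, "ax": 0, "ay": 0, "az": 0}, {"tx": 0.7, "ty": 0, "tz": 0, "ax": 0, "ay": 0, "az": 0}, {"tx": 0.7, "ty": 0, "tz": 0, "ax": 0, "ay": 0, "az": 0}])

```text
t: 13.58
eef_pos: [0.5655, 0.1668, 0.0381]
tool_rot: [-2.127, -2.311, -0.0]
wrist_force: [1.2, 0.2, -0.6]
gripper_width: 0.169
grasp_force: 0.0
```

Request:
move_arm(commands=[{"tx": 0, "ty": 0, "tz": -0.3, "ax": 0, "ay": 0, "az": 0}, {"tx": 0, "ty": 0, "tz": -0.6, "ax": 0, "ay": 0, "az": 0}, {"tx": 0, "ty": 0, "tz": -1, "ax": 0, "ay": 0, "az": 0}, {"tx": -0.4, "ty": 0, "tz": -1, "ax": 0, "ay": 0, "az": 0}, {"tx": -0.8, "ty": 0, "tz": -1, "ax": 0, "ay": 0, "az": 0}, {"tx": -1, "ty": 0, "tz": -1, "ax": 0, "ay": 0, "az": 0}])

```text
t: 14.08
eef_pos: [0.5746, 0.0616, 0.1395]
tool_rot: [2.13, 2.306, 0.0]
wrist_force: [-0.7, 0.2, 0.1]
gripper_width: 0.168
grasp_force: 0.0
```

Request:
move_arm(commands=[{"tx": -0.4, "ty": 0, "tz": 0, "ax": 0, "ay": 0, "az": 0}, {"tx": -0.8, "ty": 0, "tz": 0, "ax": 0, "ay": 0, "az": 0}, {"tx": -1, "ty": 0, "tz": 0, "ax": 0, "ay": 0, "az": 0}, {"tx": -1, "ty": 0, "tz": 0, "ax": 0, "ay": 0, "az": 0}])

```text
t: 14.42
eef_pos: [0.5819, -0.0394, 0.138]
tool_rot: [2.136, 2.303, -0.003]
wrist_force: [0.5, -0.2, -1.0]
gripper_width: 0.172
grasp_force: 0.0
```

Request:
move_arm(commands=[{"tx": -0.4, "ty": 0, "tz": 0, "ax": 0, "ay": 0, "az": 0}, {"tx": -0.8, "ty": 0, "tz": 0, "ax": 0, "ay": 0, "az": 0}, {"tx": -1, "ty": 0, "tz": 0, "ax": 0, "ay": 0, "az": 0}, {"tx": -1, "ty": 0, "tz": 0, "ax": 0, "ay": 0, "az": 0}])

```text
t: 14.75
eef_pos: [0.5899, -0.1377, 0.1377]
tool_rot: [2.135, 2.305, -0.002]
wrist_force: [0.2, -0.6, 0.3]
gripper_width: 0.17
grasp_force: 0.0
```

Run:
```python
from h import *
b=np.load("b.npz");print(ctrl.observe()["t"])
for n in("top","side"):
  f=grab_frame(n)
  for t in("ferrule_a","spool","cap"):
    for r in nets.find_in(f,t)[:5]:
      if r["score"]<.25: continue
      a,bb,c,d=np.array(r["rect"])*[512,384,512,384]; p=pt(f,(a+c)/2,(bb+d)/2)
      print(n,t,round(r["score"],2),p.round(3),((p[:2]-b["c"])@np.c_[b["x"],b["y"]]).round(3))
  if n=="top": cv2.imwrite("pics/fin.png",cv2.resize(f["frame"][160:265,165:335,::-1],None,fx=4.6,fy=4.6,interpolation=cv2.INTER_CUBIC))
```

```text
14.75
top ferrule_a 0.63 [0.415 0.187 0.023] [-0.073  0.199]
top spool 0.6 [0.481 0.002 0.096] [-0.022  0.01 ]
top cap 0.4 [0.462 0.044 0.074] [-0.038  0.053]
side spool 0.69 [ 0.486 -0.018  0.089] [-0.019 -0.011]
side cap 0.44 [0.472 0.04  0.08 ] [-0.028  0.048]
```

View pics/fin.png

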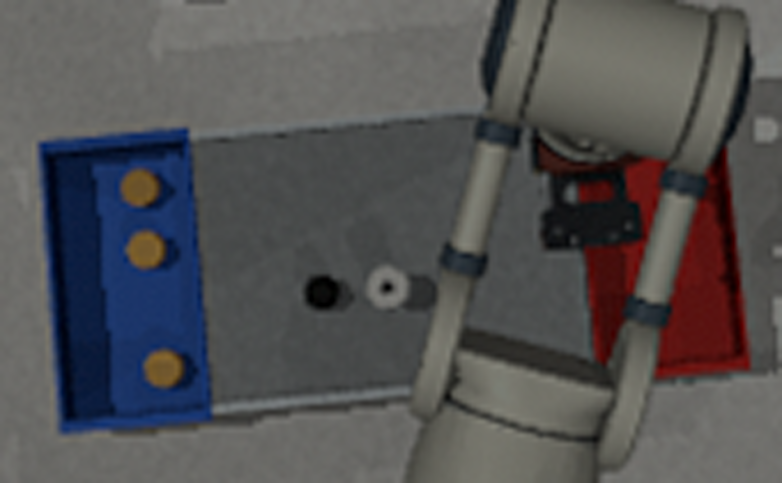

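All three ferrules lie in the blue bin at (140,188), (147,249), (163,368). The spool (387,288) and cap (322,293) stand where they were, and the robot touches nothing.

```bash
python3 -c "
from rig import ctrl
print(ctrl.close_job())"
```

```text
the job is handed in; nothing more can be done
None
```

All three ferrules were swept off the board into the blue bin with the spool and cap left standing where they were, and the job was handed in at about 15 s of the 54 s allowed.

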